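# Set out re-keyed padlocks for collection

### The job

Move the four padlocks from the bench rail to the wooden collection rack, one in each bay, so that the customer across the counter reads them in the order in which you see them now: your row is reversed, your leftmost padlock going into the rightmost bay as seen from the robot, and so on. Stand each upright on the floor of its bay, shackle up and square to the rack, and set it down rather than dropping it.

Things in the scene. Friction and masses are not known exactly. Their poses are not given: they have to be found in the camera images.
- lock_plain: Rectangular brass padlock: body 54 mm wide, 22 mm thick, 42 mm high; ordinary steel shackle of 8 mm bar, top at 70 mm. 0.26 kg. Origin: centre of its underside; x runs through its thickness, y along its width, z up. It stands upright with its shackle up.
- lock_long: Small brass padlock with a long thin shackle: body 38 mm wide, 18 mm thick, 36 mm high; shackle of 6 mm bar, top at 84 mm. 0.15 kg. Origin: centre of its underside; x runs through its thickness, y along its width, z up. It stands upright with its shackle up.
- lock_laminated: Laminated steel padlock (body a stack of riveted steel plates): body 46 mm wide, 26 mm thick, 36 mm high; shackle of 8 mm bar, top at 66 mm. 0.28 kg. Origin: centre of its underside; x runs through its thickness, y along its width, z up. It stands upright with its shackle up.
- lock_shrouded: Large dark gunmetal shrouded padlock: body 60 mm wide, 26 mm thick, 40 mm high, with two shoulders 16 mm wide rising to 58 mm at its ends and a thick straight shackle bar between them. 0.42 kg. Origin: centre of its underside; x runs through its thickness, y along its width, z up. It stands upright with its shackle up.
- bench_rail: Fixed aluminium rail, 344 mm long (y), 44 deep (x), 20 high, carrying the four cradles in a row 80 mm apart (y = -120, -40, 40, 120 mm, in any order). Origin: centre of its underside. x points away from the robot, y to the robot's left, z up, turned by up to 0.2 rad. It stands left or right of the robot's centre line, the rack on the other side.
- counter_rack: Fixed collection rack: wooden board 340 mm long (y), 100 deep (x), 16 high, with four equal empty bays in a row, centred at x = 0, y = -120, -40, 40, 120 mm. A bay is 46 mm deep (x), 76 long (y); rubber floor at z = 18 mm, steel walls 4 mm thick rising 7 mm above it. Origin: centre of its underside. x points away from the robot (to the customer), y to the robot's left, z up.
- cradle_plain: Dark steel foot 50 (x) x 74 (y) x 4 mm fixed on the bench rail, with steel strips standing 6 mm above its floor that fit the plain rectangular brass padlock with 2 mm free all round. That padlock stands in it at the start; the cradle stays. Origin: centre of its underside, floor 4 mm higher. Axes parallel to the rail's.
- cradle_long: Dark steel foot 50 (x) x 74 (y) x 4 mm fixed on the bench rail, with steel strips standing 6 mm above its floor that fit the small long-shackle padlock with 2 mm free all round. That padlock stands in it at the start; the cradle stays. Origin: centre of its underside, floor 4 mm higher. Axes parallel to the rail's.
- cradle_laminated: Dark steel foot 50 (x) x 74 (y) x 4 mm fixed on the bench rail, with steel strips standing 6 mm above its floor that fit the laminated padlock with 2 mm free all round. That padlock stands in it at the start; the cradle stays. Origin: centre of its underside, floor 4 mm higher. Axes parallel to the rail's.
- cradle_shrouded: Dark steel foot 50 (x) x 74 (y) x 4 mm fixed on the bench rail, with steel strips standing 6 mm above its floor that fit the shrouded padlock with 2 mm free all round. That padlock stands in it at the start; the cradle stays. Origin: centre of its underside, floor 4 mm higher. Axes parallel to the rail's.
There are look-alikes about, which are no part of the job. Leave any red look-alike of the lock_laminated alone.

How it is judged:
At the end, for the whole second after the job is handed in: Each padlock stands in its mirrored bay (k-th from left on the rail: k-th bay from right), within 20 mm along and 16 mm across the rack of the bay's centre, on the bay floor (-6, +5 mm), upright within 0.12 rad, square to the rack within 0.35 rad (either way round), at rest (((y of cradle_plain in the frame of bench_rail between -0.15 and -0.09 m and y of lock_plain in the frame of counter_rack between 0.1 and 0.14 m) or (y of cradle_plain in the frame of bench_rail between -0.07 and -0.01 m and y of lock_plain in the frame of counter_rack between 0.02 and 0.06 m) or (y of cradle_plain in the frame of bench_rail between 0.01 and 0.07 m and y of lock_plain in the frame of counter_rack between -0.06 and -0.02 m) or (y of cradle_plain in the frame of bench_rail between 0.09 and 0.15 m and y of lock_plain in the frame of counter_rack between -0.14 and -0.1 m)) and x of lock_plain in the frame of counter_rack between -0.016 and 0.016 m and z of lock_plain in the frame of counter_rack between 0.012 and 0.023 m and angle between each of lock_plain, lock_long, lock_laminated, lock_shrouded's own z axis and vertical below 0.12 rad and angle between the y axis of each of lock_plain, lock_long, lock_laminated, lock_shrouded and the y axis of counter_rack, either way round below 0.35 rad and linear speed of each of lock_plain, lock_long, lock_laminated, lock_shrouded below 0.02 m/s and angular speed of each of lock_plain, lock_long, lock_laminated, lock_shrouded below 0.2 rad/s and ((y of cradle_long in the frame of bench_rail between -0.15 and -0.09 m and y of lock_long in the frame of counter_rack between 0.1 and 0.14 m) or (y of cradle_long in the frame of bench_rail between -0.07 and -0.01 m and y of lock_long in the frame of counter_rack between 0.02 and 0.06 m) or (y of cradle_long in the frame of bench_rail between 0.01 and 0.07 m and y of lock_long in the frame of counter_rack between -0.06 and -0.02 m) or (y of cradle_long in the frame of bench_rail between 0.09 and 0.15 m and y of lock_long in the frame of counter_rack between -0.14 and -0.1 m)) and x of lock_long in the frame of counter_rack between -0.016 and 0.016 m and z of lock_long in the frame of counter_rack between 0.012 and 0.023 m and ((y of cradle_laminated in the frame of bench_rail between -0.15 and -0.09 m and y of lock_laminated in the frame of counter_rack between 0.1 and 0.14 m) or (y of cradle_laminated in the frame of bench_rail between -0.07 and -0.01 m and y of lock_laminated in the frame of counter_rack between 0.02 and 0.06 m) or (y of cradle_laminated in the frame of bench_rail between 0.01 and 0.07 m and y of lock_laminated in the frame of counter_rack between -0.06 and -0.02 m) or (y of cradle_laminated in the frame of bench_rail between 0.09 and 0.15 m and y of lock_laminated in the frame of counter_rack between -0.14 and -0.1 m)) and x of lock_laminated in the frame of counter_rack between -0.016 and 0.016 m and z of lock_laminated in the frame of counter_rack between 0.012 and 0.023 m and ((y of cradle_shrouded in the frame of bench_rail between -0.15 and -0.09 m and y of lock_shrouded in the frame of counter_rack between 0.1 and 0.14 m) or (y of cradle_shrouded in the frame of bench_rail between -0.07 and -0.01 m and y of lock_shrouded in the frame of counter_rack between 0.02 and 0.06 m) or (y of cradle_shrouded in the frame of bench_rail between 0.01 and 0.07 m and y of lock_shrouded in the frame of counter_rack between -0.06 and -0.02 m) or (y of cradle_shrouded in the frame of bench_rail between 0.09 and 0.15 m and y of lock_shrouded in the frame of counter_rack between -0.14 and -0.1 m)) and x of lock_shrouded in the frame of counter_rack between -0.016 and 0.016 m and z of lock_shrouded in the frame of counter_rack between 0.012 and 0.023 m); the robot touches nothing.
It fails at once if A padlock is dropped or thrown: it moves faster than 0.9 m/s (a fall of about 40 mm) while the fingers do not touch it ((linear speed of lock_plain above 0.9 m/s and contact force between the fingers and lock_plain below 0.05 N) or (linear speed of lock_long above 0.9 m/s and contact force between the fingers and lock_long below 0.05 N) or (linear speed of lock_laminated above 0.9 m/s and contact force between the fingers and lock_laminated below 0.05 N) or (linear speed of lock_shrouded above 0.9 m/s and contact force between the fingers and lock_shrouded below 0.05 N)).
It also fails if it takes over 112 s, if anything falls off the work surface, if the arm or the gripper's body presses on something with over 40 N, if the wrist force passes 120 N, or if a joint passes its speed limit or range.

### The arm

A 7-joint arm with a two-finger parallel gripper is mounted at the origin on the work surface. World frame = base frame: x ahead of the robot, y to its left, z up, the work surface at z = 0. Lengths are in m, angles in rad, forces in N, time in s.
With the tool pointing down it reaches from about 0.375 to 0.925 m from the base axis. Payload 3.1 kg.
Tool frame: the origin (TCP) lies between the finger pads; the fingertips stand 19 mm ahead of it and the grasp point (between the pads) is the TCP; z points along the fingers, y is the line along which they close (so a half turn about z gives the same grasp; the last joint's range is limited). The gripper opens to 85 mm and grips with 20 to 120 N. Pads are 22 mm wide; open, the fingers measure 114 mm over their backs; the gripper's body (76 mm by 85 mm) begins 54 mm behind the grasp point. The pads swing forward as they close: fully open they stand 13 mm farther back than shut.
Start: joints at [1.088, 0.383, 0.044, 1.598, -0.018, 1.161, -0.05], TCP at [0.244, -0.602, 0.25] pointing down, gripper open.
Joint ranges: [-2.61, 2.61], [-0.41, 2.15], [-1.48, 1.57], [0, 2.5], [-1.57, 4.71], [0.05, 1.97], [-2.85, 2.85]. Speed limits (rad/s): [2.79, 2.79, 3.14, 3.14, 3.14, 3.14, 3.14].

### API

Orientations are given as a unit quaternion [x, y, z, w].
In Python, from bench import move_ptp, movel, move_j, move_gripper, pause, inverse_kinematics, read_camera, camera_params, MotionError, sign_off, look_for, tip_of, read_time_s, read_qpos, read_joint_vel, read_effort, read_eef_pos, read_tcp_rot, read_ft_force, read_ft_torque, read_finger_gap, read_grasp_force gives the robot as it stands. Calls block until the motion is done:
- move_ptp(position, orientation): joint-space move of the TCP to a pose.
- movel(position, orientation=None, speed=0.15): straight line of the TCP; orientation=None keeps the orientation; speed is the mean speed in m/s.
- move_j(angles): joint-space move.
- move_gripper(opening, effort=None): finger opening in m; effort is the grip in N (None keeps the last); returns when the fingers have stopped.
- pause(seconds).
- inverse_kinematics(position, orientation): joint angles nearest the present ones, or None.
- read_camera(name): name is "side" or "top"; returns the picture (420x560x3 uint8, red, green, blue); there is no depth.
- camera_params(name): a dict with "K" (3x3 intrinsics, pixels), "camera_from_world" (4x4, takes a point from world to camera coordinates). Camera axes: x right, y down, z forward; pixel columns grow to the right and rows downward; lengths in m; the calibration is good to about 2 mm. A picture is of the moment at which its call begins. camera_params takes no time and is no camera call.
A pose or a line that the arm cannot do raises MotionError and nothing moves.
- sign_off(): hands the job in; it is judged then, once.
Trained networks look in the newest picture that a camera, given by its name, has taken for a name from the list of things; names that differ only in an ending like _2 or _b are one class to them, and where a whole thing is asked for, a point or a joint stands for the part that bears it (a point fixed in the world has none). Each returns a list of dicts, best first, with "confidence" (0 to 1); they miss things now and then, are a little off and sometimes report something else, mostly with a low value. They report only what shows in the picture. A call takes as long as a camera call. They do not tell look-alikes from the thing itself.
- look_for(camera, name): "at" ([column, row] in pixels, amid what is visible of it).
- tip_of(camera, name): "at" ([column, row] in pixels: a listed point, or the origin of a listed thing).
Readings, each from a call of its own:
- read_time_s(): time.
- read_qpos(): joint angles.
- read_joint_vel(): joint speeds.
- read_effort(): joint torques, N m.
- read_eef_pos(): TCP position.
- read_tcp_rot(): TCP orientation.
- read_ft_force(): force on the tool from outside, world axes, zero at the start.
- read_ft_torque(): the same for the moment, N m.
- read_finger_gap(): finger opening in m.
- read_grasp_force(): force on a finger pad.
Only numpy, scipy, OpenCV 4.12 (cv2) and the standard library are available. Lean on these libraries where they do the work, as an engineer would, in place of code of your own. Each camera call takes 0.05 s, during which the arm holds its last target. There are 200 camera calls.

## Working session

There is one attempt and no reset: what is moved stays moved. The work goes in short steps, each a Python script; the robot and the scene stay as the last script left them, time stands still between calls to the robot, and variables do not carry over. Pictures are saved under pics/ and viewed, at most 14 in all, crops included, and the job is handed in when it is done.

```bash
mkdir -p pics; python3 - <<'E'
from bench import *
import cv2,numpy as np
for c in("side","top"):
    im=read_camera(c); cv2.imwrite(f"pics/{c}0.png",im[:,:,::-1])
    p=camera_params(c); print(c,np.round(p["K"],1).tolist(),np.round(p["camera_from_world"],3).tolist())
    for n in("lock_plain","lock_long","lock_laminated","lock_shrouded","bench_rail","counter_rack","cradle_plain","cradle_long","cradle_laminated","cradle_shrouded"):
        print(n,[(np.round(d["at"],1).tolist(),round(d["confidence"],2)) for d in tip_of(c,n)[:3]])
print(read_time_s(),read_tcp_rot(),read_eef_pos())
E
```

```text
side [[527.6, 0.0, 282.7], [0.0, 527.6, 213.0], [0.0, 0.0, 1.0]] [[-0.795, -0.606, 0.014, 0.371], [-0.379, 0.479, -0.792, 0.214], [0.473, -0.635, -0.61, 0.91], [0.0, 0.0, 0.0, 1.0]]
lock_plain [([316.3, 192.3], 0.74)]
lock_long [([333.6, 178.0], 0.65)]
lock_laminated [([400.4, 176.5], 0.67), ([368.3, 149.9], 0.65), ([335.3, 144.1], 0.51)]
lock_shrouded [([353.1, 162.4], 0.82), ([335.6, 178.1], 0.51)]
bench_rail [([343.3, 178.0], 0.8), ([347.6, 167.1], 0.2)]
counter_rack [([184.4, 278.8], 0.6)]
cradle_plain [([317.5, 193.6], 0.7)]
cradle_long [([338.6, 178.7], 0.62)]
cradle_laminated [([365.6, 150.1], 0.63)]
cradle_shrouded [([350.4, 163.7], 0.59)]
top [[472.8, 0.0, 277.9], [0.0, 472.8, 208.9], [0.0, 0.0, 1.0]] [[-0.03, -1.0, -0.005, 0.02], [-0.984, 0.03, -0.175, 0.473], [0.175, -0.0, -0.985, 1.106], [0.0, 0.0, 0.0, 1.0]]
lock_plain [([336.7, 211.9], 0.71), ([364.1, 210.9], 0.6)]
lock_long [([366.6, 207.9], 0.6)]
lock_laminated [([432.2, 203.3], 0.82), ([424.2, 252.8], 0.77), ([426.2, 168.5], 0.71)]
lock_shrouded [([396.7, 207.6], 0.76)]
bench_rail [([377.3, 206.1], 0.6)]
counter_rack [([184.6, 195.4], 0.82)]
cradle_plain [([336.6, 213.0], 0.85)]
cradle_long [([364.8, 207.9], 0.61)]
cradle_laminated [([432.9, 200.9], 0.55)]
cradle_shrouded [([397.7, 206.1], 0.69), ([334.2, 211.9], 0.33)]
1.1 [ 9.81544797e-01  1.91232347e-01  2.31210238e-05 -7.40414719e-06] [ 0.24403509 -0.60246129  0.25028128]
```

View pics/top0.png

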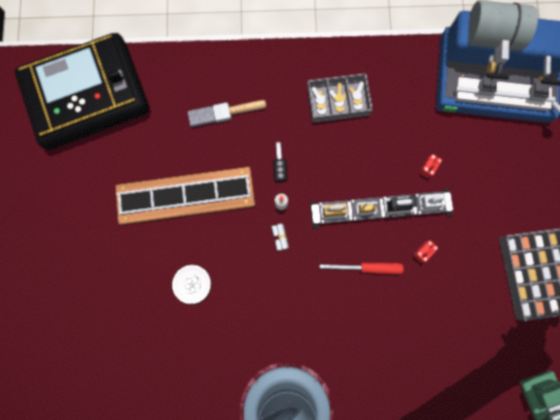

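View pics/side0.png

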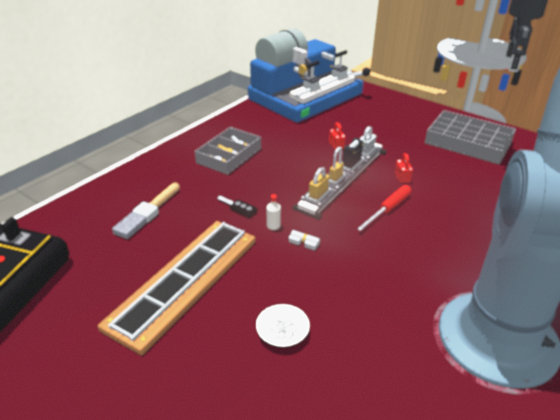

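The top view shows the rail at about (382,208). From the left it holds plain brass (336,211), long (366,208), shrouded (399,206) and laminated (432,203). The rack is at (185,196). There are three laminated candidates: (432,203) is grey steel and sits in a cradle, while (431,165) and (426,251) are red and loose on the table, so they are the look-alikes. In the side view, the real one is at (368,150).

```bash
python3 - <<'E'
from bench import camera_params
import cv2,numpy as np,json
from scipy.optimize import least_squares
C={c:camera_params(c) for c in("side","top")}
def proj(c,P):
    T=np.array(C[c]["camera_from_world"]);q=(T[:3,:3]@np.atleast_2d(P).T).T+T[:3,3];q=q@np.array(C[c]["K"]).T;return q[:,:2]/q[:,2:]
def w(p,L):
    L=np.array(L,float);c,s=np.cos(p[2]),np.sin(p[2]);return np.c_[p[0]+c*L[:,0]-s*L[:,1],p[1]+s*L[:,0]+c*L[:,1],L[:,2]]
Y=[.12,.04,-.04,-.12]
loc=[(0,y,.024) for y in Y]+[(0,y,.02) for y in Y]+[(0,0,0)]
ob={"side":[(316.3,192.3),(333.6,178),(353.1,162.4),(368.3,149.9),(317.5,193.6),(338.6,178.7),(350.4,163.7),(365.6,150.1),(343.3,178)],
"top":[(336.7,211.9),(366.6,207.9),(396.7,207.6),(432.2,203.3),(336.6,213),(364.8,207.9),(397.7,206.1),(432.9,200.9),(377.3,206.1)]}
for use in(("top",),("side",),("top","side")):
    f=lambda p:np.concatenate([(proj(c,w(p,loc))-ob[c]).ravel() for c in use])
    r=least_squares(f,[.55,-.2,0],loss="soft_l1");print("rail",use,r.x.round(4),np.abs(f(r.x)).mean().round(2),np.abs(f(r.x)).max().round(2))
    if len(use)==2: rail=r.x
quad=[(-.05,-.17,.016),(-.05,.17,.016),(.05,.17,.016),(.05,-.17,.016)]
# rack: fit the silhouette (top face + vertical sides) to the orange+bays blob
box=quad+[(a,b,0) for a,b,_ in quad]
hulls={};vis={}
for c in C:
    im=cv2.imread(f"pics/{c}0.png");h=cv2.cvtColor(im,cv2.COLOR_BGR2HSV)
    m=((h[...,0]>7)&(h[...,0]<22)&(h[...,1]>110)&(h[...,2]>110)).astype(np.uint8)
    x0,y0,x1,y1=(105,155,265,235) if c=="top" else (85,210,270,355)
    k=np.zeros_like(m);k[y0:y1,x0:x1]=m[y0:y1,x0:x1]
    k=cv2.morphologyEx(k,cv2.MORPH_CLOSE,np.ones((3,3)))
    n,l,s,_=cv2.connectedComponentsWithStats(k)
    k=(l==1+np.argmax(s[1:,4])).astype(np.uint8)
    hulls[c]=cv2.convexHull(cv2.findNonZero(k)).reshape(-1,2).astype(np.float32);vis[c]=im
def fr(p,use):
    e=[]
    for c in use:
        ph=cv2.convexHull(proj(c,w(p,box)).astype(np.float32))
        hh=hulls[c]; cl=np.vstack([np.linspace(hh[i],hh[(i+1)%len(hh)],8)[:-1]*1 for i in range(len(hh))])
        e+= [cv2.pointPolygonTest(ph,(float(a),float(b)),True)-.3 for a,b in cl]
    return np.array(e)
for use in(("top",),("side",),("top","side")):
    r=least_squares(fr,[.58,.2,.1],args=(use,),loss="soft_l1",diff_step=1e-3);print("rack",use,r.x.round(4),np.abs(fr(r.x,use)).mean().round(2))
    if len(use)==2: rack=r.x
json.dump({"rail":rail.tolist(),"rack":rack.tolist()},open("poses.json","w"))
out=[]
for c,(a,b,d,e) in {"top":(100,140,480,260),"side":(90,110,420,360)}.items():
    s=2; im=cv2.resize(vis[c],None,fx=s,fy=s,interpolation=cv2.INTER_CUBIC)
    def dr(P,col): cv2.polylines(im,[np.int32(proj(c,P)*s+s/2)],True,col,1)
    dr(w(rack,quad),(0,255,0))
    for y in Y:
        dr(w(rack,[(-.023,y-.038,.018),(-.023,y+.038,.018),(.023,y+.038,.018),(.023,y-.038,.018)]),(255,255,0))
    dr(w(rail,[(-.022,-.172,.02),(-.022,.172,.02),(.022,.172,.02),(.022,-.172,.02)]),(0,255,0))
    for y in Y: cv2.circle(im,tuple(np.int32(proj(c,w(rail,[(0,y,.024)]))[0]*s)),2,(255,0,255),-1)
    cv2.imwrite(f"pics/{c}_fit.png",im[b*s:e*s,a*s:d*s])
E
```

```text
rail ('top',) [ 0.4735 -0.2534  0.0705] 1.5 3.51
rail ('side',) [ 0.4738 -0.2536  0.0286] 0.87 3.48
rail ('top', 'side') [ 0.4738 -0.2533  0.0488] 1.23 3.46
rack ('top',) [0.5221 0.2374 0.1077] 0.19
rack ('side',) [0.5217 0.2378 0.1141] 0.34
rack ('top', 'side') [0.522  0.2376 0.11  ] 0.28
```

View pics/top_fit.png

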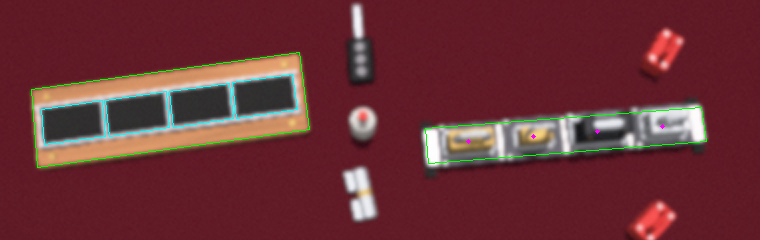

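View pics/side_fit.png

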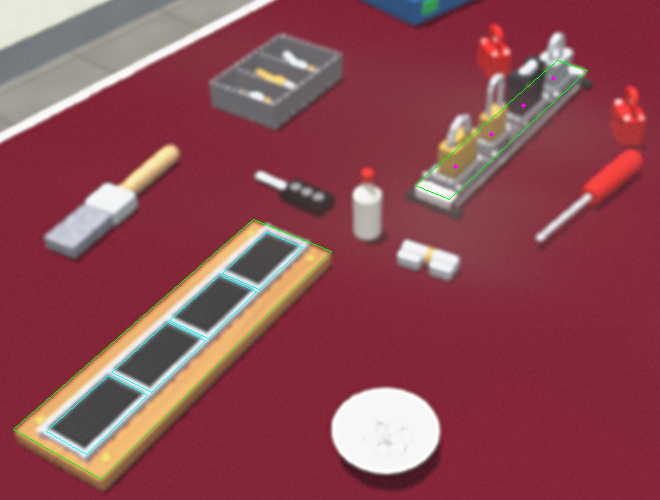

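The rack fit is good. The rail yaw is slightly low, because the two views disagree, so I'll refine it on the rail's edges.

```bash
cat > geo.py <<'E'
from bench import camera_params
import cv2,numpy as np,json
C={c:camera_params(c) for c in("side","top")}
def proj(c,P):
    T=np.array(C[c]["camera_from_world"]);q=(T[:3,:3]@np.atleast_2d(P).T).T+T[:3,3];q=q@np.array(C[c]["K"]).T;return q[:,:2]/q[:,2:]
def w(p,L):
    L=np.array(L,float);c,s=np.cos(p[2]),np.sin(p[2]);return np.c_[p[0]+c*L[:,0]-s*L[:,1],p[1]+s*L[:,0]+c*L[:,1],L[:,2]]
Y=[.12,.04,-.04,-.12]
E
python3 - <<'E'
from geo import *
from scipy.optimize import minimize
from scipy.ndimage import map_coordinates
G={};V={}
for c in C:
    im=cv2.imread(f"pics/{c}0.png");V[c]=im;g=cv2.GaussianBlur(im[...,1].astype(np.float32),(0,0),.8)  # green: bg is dark there
    G[c]=g
# inside/outside contrast just across top-face edges
ty=np.linspace(-.168,.168,120);tx=np.linspace(-.018,.018,20);d=.004;z=.02
def edge(pts,n): return np.c_[pts+np.array(n)*-d,np.full(len(pts),z)],np.c_[pts+np.array(n)*d,np.full(len(pts),z)]
E={"top":[edge(np.c_[0*ty+.022,ty],(1,0)),edge(np.c_[tx,0*tx+.172],(0,1)),edge(np.c_[tx,0*tx-.172],(0,-1))],
   "side":[edge(np.c_[tx,0*tx+.172],(0,1)),edge(np.c_[tx,0*tx-.172],(0,-1))]}
# all visible base: top near edge followed by vertical front face -> bottom edge
zb=0.0
def score(p,use):
    s=0
    for c in use:
        for a,b in E[c]:
            f=lambda P:map_coordinates(G[c],proj(c,w(p,P))[:,::-1].T,order=1)
            s+=np.mean(np.clip(f(a)-f(b),-40,90))
    return -s
r0=np.array(json.load(open("poses.json"))["rail"])
for use in(("top",),("top","side")):
    best=None
    for dy in np.linspace(-.01,.01,11):
        for dx in np.linspace(-.012,.012,9):
            for q in np.linspace(.02,.14,13):
                p=[r0[0]+dx,r0[1]+dy,q];s=score(p,use)
                if best is None or s<best[0]:best=(s,p)
    r=minimize(score,best[1],args=(use,),method="Nelder-Mead",options=dict(initial_simplex=np.array(best[1])+np.vstack([[0,0,0],np.diag([.003,.003,.02])])))
    print(use,np.round(r.x,4),r.fun)
p=r.x
for c,(a,b,dd,e),s in(("top",(305,180,460,235),5),("side",(285,115,395,220),5)):
    im=cv2.resize(V[c],None,fx=s,fy=s,interpolation=cv2.INTER_CUBIC)
    cv2.polylines(im,[np.int32((proj(c,w(p,[(-.022,-.172,.02),(-.022,.172,.02),(.022,.172,.02),(.022,-.172,.02)]))+.5)*s)],True,(0,255,0),1)
    for y,hx,hy,h in zip(Y,(.011,.009,.013,.013),(.027,.019,.03,.023),(.066,.06,.064,.06)):
        for zz in(.024,h): cv2.polylines(im,[np.int32((proj(c,w(p,[(-hx,y-hy,zz),(-hx,y+hy,zz),(hx,y+hy,zz),(hx,y-hy,zz)]))+.5)*s)],True,(255,0,255) if zz>.03 else (255,255,0),1)
    cv2.imwrite(f"pics/{c}_rail.png",im[b*s:e*s,a*s:dd*s])
j=json.load(open("poses.json"));j["rail"]=p.tolist();json.dump(j,open("poses.json","w"))
E
```

```text
('top',) [ 0.4774 -0.2515  0.071 ] -262.073974609375
('top', 'side') [ 0.4749 -0.2497  0.0366] -350.7441711425781
```

View pics/top_rail.png

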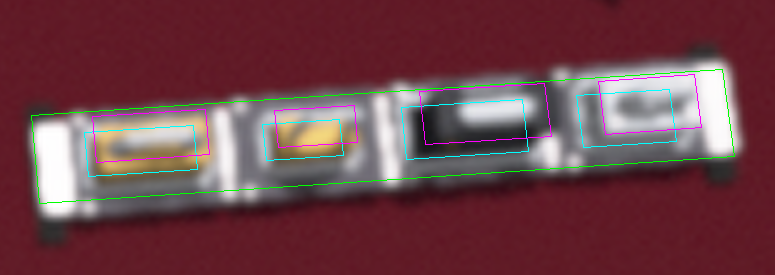

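View pics/side_rail.png

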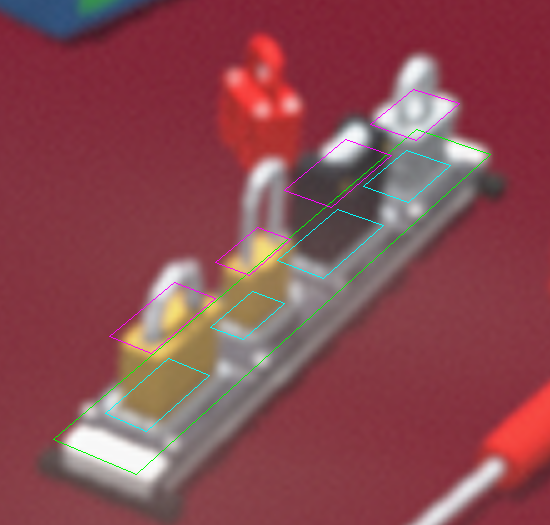

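```bash
python3 - <<'E'
from geo import *
from scipy.optimize import least_squares
FL,NL,FR,NR=(.022,.172,.02),(-.022,.172,.02),(.022,-.172,.02),(-.022,-.172,.02)
o={"top":([FL,NL,FR,NR],[(33,122),(43,217),(731,65),(741,155)],(305,180)),"side":([FL,NL,NR],[(62,436),(155,483),(489,157)],(285,115))}
for use in(("top",),("side",),("top","side")):
    f=lambda p:np.concatenate([(proj(c,w(p,o[c][0]))-(np.array(o[c][1])/5-.5+o[c][2])).ravel() for c in use])
    r=least_squares(f,[.47,-.25,.05]);print(use,r.x.round(4),f(r.x).round(1))
p=r.x
ims=[]
for c,(a,b,dd,e),s in(("top",(305,180,460,235),5),("side",(285,115,395,220),3)):
    im=cv2.resize(cv2.imread(f"pics/{c}0.png"),None,fx=s,fy=s,interpolation=cv2.INTER_CUBIC)
    cv2.polylines(im,[np.int32((proj(c,w(p,[NR,NL,FL,FR]))+.5)*s)],True,(0,255,0),1)
    for y,hx,hy,h in zip(Y,(.011,.009,.013,.013),(.027,.019,.03,.023),(.066,.06,.064,.06)):
        for zz in(.024,h): cv2.polylines(im,[np.int32((proj(c,w(p,[(-hx,y-hy,zz),(-hx,y+hy,zz),(hx,y+hy,zz),(hx,y-hy,zz)]))+.5)*s)],True,(255,0,255) if zz>.03 else (255,255,0),1)
    im=im[b*s:e*s,a*s:dd*s];ims.append(cv2.copyMakeBorder(im,0,0,0,775-im.shape[1],cv2.BORDER_CONSTANT))
cv2.imwrite("pics/rail2.png",np.vstack(ims))
j=json.load(open("poses.json"));j["rail"]=p.tolist();json.dump(j,open("poses.json","w"))
E
```

```text
('top',) [ 0.473  -0.2521  0.0547] [ 0.8  0.7  0.5 -0.8 -1.   0.4 -0.3 -0.2]
('side',) [ 0.4721 -0.2505  0.0571] [ 0.7  1.6 -1.  -1.   0.3 -0.8]
('top', 'side') [ 0.4728 -0.2518  0.0558] [ 0.6  0.8  0.4 -0.7 -1.1  0.5 -0.5 -0.2  0.8  1.1 -1.  -1.4  0.4 -1. ]
```

View pics/rail2.png

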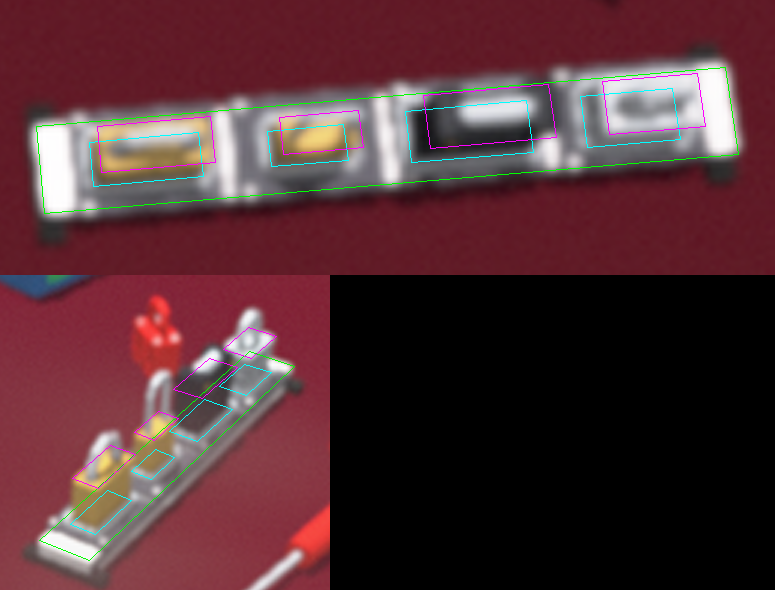

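The crop shows the fit within about 2–3 mm, and the networks agree with it. The fourth cradle holds the grey steel laminated lock; the red ones are off the rail. I'll start with the plain lock.

```bash
cat > job.py <<'E'
from bench import *
from geo import *
from scipy.spatial.transform import Rotation as R
J=json.load(open("poses.json"));rail,rack=J["rail"],J["rack"]
H=dict(plain=.030,long=.035,shrouded=.030,laminated=.030);K=["plain","long","shrouded","laminated"]
def ori(yaw,pos,flip=None):
    # tool y along +-x of the frame, z down; choose the branch with j7 nearest its middle
    o=[]
    for s in(1,-1):
        y=s*np.array([np.cos(yaw),np.sin(yaw),0]);z=np.array([0,0,-1.]);q=R.from_matrix(np.c_[np.cross(y,z),y,z]).as_quat()
        k=inverse_kinematics(pos,q)
        if k is not None:o.append((abs(k[6]),s,q))
    return min(o,key=lambda t:t[0])
def at(p,y,z): return w(p,[(0,y,z)])[0]
def pick(n,dx=0,dy=0):
    y=Y[K.index(n)];g=w(rail,[(dx,y+dy,.024+H[n])])[0];up=g+[0,0,.18]
    _,s,q=ori(rail[2],up);print(n,"pick",g.round(4),s)
    move_gripper(.055,20);move_ptp(up,q);movel(g+[0,0,.03],speed=.25);f0=read_ft_force();movel(g,speed=.06)
    print("ft descend",np.round(np.array(read_ft_force())-f0,1))
    move_gripper(0,20);print("gap",read_finger_gap(),"ft grip",np.round(np.array(read_ft_force())-f0,1))
    move_gripper(0,60);movel(g+[0,0,.03],speed=.06);print("lifted gap",read_finger_gap(),"F",read_grasp_force(),"ft",np.round(np.array(read_ft_force())-f0,1))
    movel(up,speed=.25)
def place(n):
    y=-Y[K.index(n)];g=at(rack,y,.018+H[n]);up=g+[0,0,.16]
    _,s,q=ori(rack[2],up);print("place",g.round(4),s)
    move_ptp(up,q);movel(g+[0,0,.02],speed=.25);pause(.2);f0=np.array(read_ft_force());movel(g+[0,0,.003],speed=.06)
    z=.003
    while z>-.004:
        pause(.1);d=np.array(read_ft_force())-f0
        if d[2]>3: break
        z-=.001;movel(g+[0,0,z],speed=.02)
    print("touch z",round(z,4),d.round(1),"gap",read_finger_gap())
    move_gripper(.05);movel(g+[0,0,.12],speed=.2);print("t",read_time_s())
E
python3 - <<'E'
from job import *
pick("plain")
E
```

```text
plain pick [ 0.4661 -0.1319  0.054 ] 1
ft descend [ 0.4  0.1 -1.7]
gap 0.02164215650442497 ft grip [-1.1 -0.7  0.3]
lifted gap 0.02119783121534377 F 59.04868125915527 ft [ 0.1  0.1 -3.9]
```

Firmly gripped: the gap matches the 22 mm thickness, and the grip caused almost no sideways force.

```bash
python3 - <<'E'
from job import *
place("plain")
cv2.imwrite("pics/p1.png",read_camera("side")[150:400,50:420,::-1].repeat(2,0).repeat(2,1))
E
```

```text
place [0.5352 0.1184 0.048 ] 1
touch z 0.0 [-0.7 -1.   4.3] gap 0.0207882301954473
t 11.45
```

View pics/p1.png

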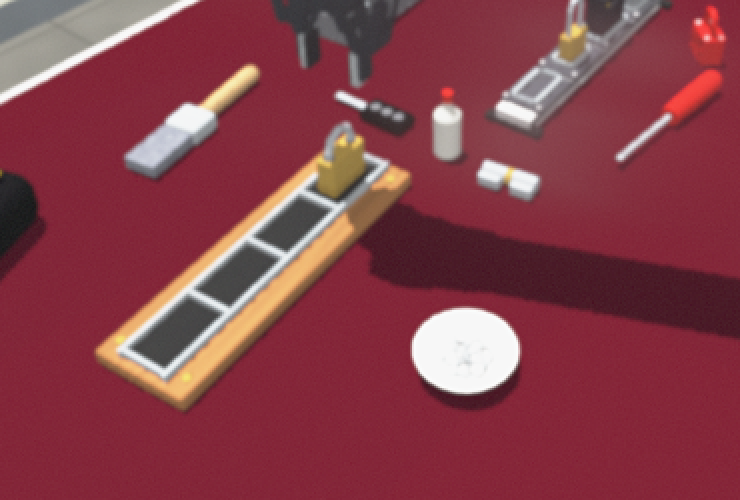

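The plain lock stands upright in the rack's rightmost bay, at about (341,165) in the crop, and its cradle is empty. Time is plentiful. The long lock is next.

```bash
python3 - <<'E'
from job import *
pick("long"); 
if .015<read_finger_gap()<.02: place("long")
E
```

```text
long pick [ 0.4705 -0.2118  0.059 ] 1
ft descend [-0.1  0.2  0.9]
gap 0.01733203210710213 ft grip [ 0.4 -0.3  1.6]
lifted gap 0.016462661635126184 F 58.87966275215149 ft [-0.9 -0.1 -1.7]
place [0.5264 0.1979 0.053 ] 1
touch z 0.0 [-0.8 -0.7  5.7] gap 0.01674276186819122
t 21.65
```

```bash
python3 - <<'E'
from job import *
for n in("shrouded","laminated"):
    pick(n); 
    if not .023<read_finger_gap()<.028: print("STOP");break
    place(n)
else:
    move_ptp([.40,-.2,.35],read_tcp_rot())
    a=read_camera("top")[150:240,90:300,::-1];b=read_camera("side")[200:360,80:290,::-1]
    cv2.imwrite("pics/p2.png",cv2.resize(np.vstack([a,b]),None,fx=2.4,fy=2.4,interpolation=cv2.INTER_CUBIC))
    for c in("top","side"):
        read_camera(c)
        for n in K:
            print(c,n,"expect",proj(c,at(rack,-Y[K.index(n)],.018)).round(1)[0],[(np.round(d["at"],1).tolist(),round(d["confidence"],2)) for d in tip_of(c,"lock_"+n)[:2]])
E
```

```text
shrouded pick [ 0.475  -0.2917  0.054 ] 1
ft descend [-0.8 -0.1  0.4]
gap 0.025650595872897454 ft grip [-0.8  0.3  0.1]
lifted gap 0.025205537581407086 F 59.80496048927307 ft [-0.8 -0.3 -4.6]
place [0.5176 0.2774 0.048 ] 1
touch z 0.0 [-1.2 -1.6  5.2] gap 0.02535173450780898
t 32.7167
laminated pick [ 0.4794 -0.3716  0.054 ] 1
ft descend [-0.   0.5 -2.2]
gap 0.025801143893062865 ft grip [-0.  -1.1 -1.6]
lifted gap 0.02485848872073814 F 59.73511576652527 ft [-0.2 -0.7 -5.2]
place [0.5088 0.3569 0.048 ] 1
touch z 0.0 [-1.1 -1.9  7.1] gap 0.024952135081504
t 44.8333
top plain expect [232.  187.6] [([229.9, 186.9], 0.59)]
top long expect [200.2 192. ] [([198.2, 188.8], 0.55)]
top shrouded expect [168.3 196.4] []
top laminated expect [136.4 200.9] [([136.5, 200.5], 0.58)]
side plain expect [221.1 239.6] [([223.3, 239.9], 0.66)]
side long expect [196.5 262.4] [([195.6, 265.5], 0.91)]
side shrouded expect [169.2 287.8] [([171.6, 286.6], 0.98), ([192.2, 263.1], 0.64)]
side laminated expect [138.6 316.2] [([396.8, 177.9], 0.93), ([139.7, 315.6], 0.92)]
```

View pics/p2.png

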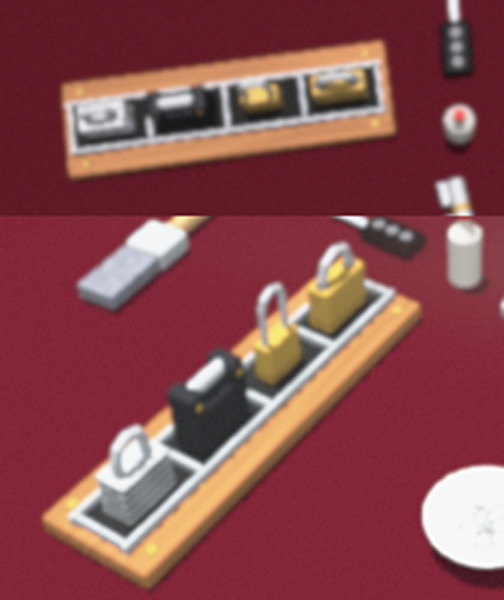

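From left to right, the picture shows laminated, shrouded, long and plain, one per bay. All four are upright, square to the rack and on the bay floors, within a few mm of centre.

```bash
python3 -c "
from bench import *
print(sign_off())"
```

```text
the job is handed in; nothing more can be done
None
```

All four padlocks stand upright in their mirrored bays (laminated, shrouded, long, plain from the robot's left), and the job was handed in at about 46 s of the 112 s allowed; the final verdict was not shown to me.

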